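# Bring the toothpicks to the front of the condiment carousel and lock it

### The job

A customer wants toothpicks: turn the condiment carousel by pushing with your fingertips against the steel posts round its rim until the toothpick jar stands at the front, in line with the lock bolt. Then push the bolt's upright pin towards the platter until the bolt is fully home in the rim notch, and move clear. Push gently, do not grip or lift anything, and leave all jars and bottles standing in their wells and the things around the carousel where they are.

Things in the scene. Friction and masses are not known exactly. Their poses are not given: they have to be found in the camera images.
- carousel_base: Fixed steel foot of the carousel. Origin on the carousel's vertical axis at counter level. Its own -x axis is the carousel's FRONT (towards the robot, up to 29 degrees either way); there an arm with the bolt's open steel channel, 36 mm wide, reaches out to 174 mm from the axis (walls 24 mm high; from 152 to 174 mm a strap, 28 mm high).
- front (a point): The front place: on the carousel_base's front line, 62 mm from the axis, at the height of the platter's top (22 mm above the counter). The toothpick jar's centre must come to stand here.
- platter: Round wooden platter, 220 mm across, 12 mm thick, top 22 mm above the counter; turns about the vertical axis either way without stops, light friction (0.6 N at the rim), stays where left. Origin on the axis at its underside. Six stations, 62 mm from the axis, every 60 degrees from its own -x: wells with 12 mm high steel rims, and a notch in the platter's edge outside each for the bolt.
- post_0 (a point): Top of one of six upright steel posts near the platter's edge, midway between the stations, 104 mm from the axis, 11 mm thick, from the platter's top up to 85.5 mm above the counter. Push these sideways (along the rim). They turn with the platter and pass clear of the bolt. post_0 stands 210 degrees counterclockwise from the platter's own +x.
- post_1 (a point): Top of the next post, 60 degrees counterclockwise (from above) from post_0.
- post_2 (a point): Top of the next post, 120 degrees counterclockwise (from above) from post_0.
- post_3 (a point): Top of the next post, 180 degrees counterclockwise (from above) from post_0.
- post_4 (a point): Top of the next post, 240 degrees counterclockwise (from above) from post_0.
- post_5 (a point): Top of the next post, 300 degrees counterclockwise (from above) from post_0.
- toothpick_jar: Open jar full of wooden toothpicks, 48 mm across, 72 mm high, loose in one of the four wide wells. Origin at the centre of its underside, which is on the platter's top.
- shaker_a: Glass spice shaker with a domed steel cap, 41 mm across, 87 mm high, loose in a wide well. Origin at the centre of its underside.
- shaker_b: Another such shaker, same size.
- shaker_c: Another such shaker, same size.
- bottle_a: Small brown bottle with a cap, 25 mm across, 78 mm high, loose in a narrow well. Origin at the centre of its underside.
- bottle_b: Another such bottle, in the narrow well across the platter.
- lock_bolt (a joint): Travel of the bolt towards the axis, m: about 0 withdrawn (nose up to 5 mm clear of the rim), 0.022 fully home. Slides stiffly (1.5 N), stays where left. Its round 10 mm nose enters a notch (27 mm wide at the mouth, 13.6 mm inside) if a station is within about 5 degrees of the front, and the sloping mouth then centres the platter; elsewhere it stops against the rim.
- bolt_pin (a point): Top of the bolt's upright thumb pin, 53 mm above the counter. The pin is 11.6 mm thick and stands free above the channel from 26 mm up; it moves with the bolt, from 140 mm (withdrawn) to 118 mm (home) from the axis. Push it from its outer side.
- steel_cup: Standing by, does not move: steel cup, 77 mm wide, 101 mm high. Origin under its centre.
- tape_roll: Bystander: roll of tape, 96 mm wide, 48 mm high. Origin under its centre.
- spoon: Bystander: teaspoon lying flat, 134 mm long. Origin under its middle.
- tongs: Standing by, does not move: egg tongs lying flat, 255 mm long, 16 mm high. Origin under its middle.
- price_stand: Bystander: small price sign in a wooden block, 62 mm wide, 59 mm high. Origin under its centre.
Not all that is in view belongs to the job. What is shaped like the shaker_a but purple is not meant.

How it is judged (in metres and radians):
On the way, in this order (a step that is already met when the one before it is completed fails the run):
1. the toothpick jar has been turned to the front while the bolt is still withdrawn (horizontal distance between toothpick_jar and front below 0.016 m and value of joint lock_bolt below 0.012 m), for 0.1 s.
2. the bolt is fully home in the notch (value of joint lock_bolt above 0.0185 m), for 0.2 s.
At the end, for the whole second after the job is handed in: The toothpick jar's centre is within 10 mm of the front point, the bolt is home (travel over 18.5 of 22 mm), the platter is at rest, and all six jars and bottles stand upright (within 7 degrees) on the platter in their wells (lifted less than 5 mm) (horizontal distance between toothpick_jar and front below 0.01 m and value of joint lock_bolt above 0.0185 m and angular speed of platter below 0.05 rad/s and angle between each of bottle_a, toothpick_jar, shaker_a, bottle_b, shaker_b, shaker_c's own z axis and vertical below 0.12 rad and z of each of bottle_a, toothpick_jar, shaker_a, bottle_b, shaker_b, shaker_c in the frame of platter below 0.017 m); the robot touches nothing.
It fails at once if a jar or bottle is lifted out of its well or tipped over (z of any of bottle_a, toothpick_jar, shaker_a, bottle_b, shaker_b, shaker_c in the frame of platter above 0.024 m or angle between any of bottle_a, toothpick_jar, shaker_a, bottle_b, shaker_b, shaker_c's own z axis and vertical above 0.5 rad).
It fails at once if the platter or the bolt is gripped or pushed hard (over 30 N) (contact force between the fingers and platter above 30 N or contact force between the fingers and lock_bolt above 30 N).
It fails at once if a bystander is moved more than 30 mm (distance of any of price_stand, tape_roll, spoon from where it was at the start of the episode above 0.03 m).
It also fails if it takes over 51 s, if anything falls off the work surface, if the arm or the gripper's body presses on something with over 40 N, if the wrist force passes 120 N, or if a joint passes its speed limit or range.

### The arm

A 6-joint arm with a two-finger parallel gripper is mounted at the origin on a cart in front of the work surface, level with it; the furniture and walls round the work are solid. World frame = base frame: x ahead of the robot, y to its left, z up, the work surface at z = 0. Lengths are in m, angles in degrees, forces in N, time in s.
With the tool pointing down it reaches from about 0.375 to 0.825 m from the base axis. Payload 5.5 kg.
Tool frame: the origin (TCP) lies midway between the tips of the shut fingers; the grasp point (between the pads) lies 19 mm behind it (manip.hold_point_z is the distance from the TCP to the grasp point, in m); z points along the fingers, y is the line along which they close (so a half turn about z gives the same grasp; the last joint's range is limited). The gripper opens to 85 mm and grips with 20 to 120 N. Pads are 22 mm wide; open, the fingers measure 114 mm over their backs; the gripper's body (76 mm by 85 mm) begins 54 mm behind the grasp point. The pads swing forward as they close: fully open they stand 13 mm farther back than shut.
Start: joints at [-76.318, 17.962, -2.699, 69.339, 0, 90], TCP at [0.142, -0.583, 0.231] pointing down, gripper open.
Joint ranges: [-152.73, 152.73], [-39.44, 99.34], [-58.76, 71.6], [-118.89, 123.64], [-81.53, 83.1], [-180, 180]. Speed limits (degrees/s): [136.94, 136.94, 172.46, 180, 180, 180].

### API

Orientations are given as a 3x3 rotation matrix whose columns are the frame's x, y, z axes.
In Python, from workcell import monitor, viewer, close_job, manip gives the robot as it stands. The module is installed in compiled form; this text tells all that it offers.
- The arm moves only by the tool servo_tool, never from a script. Its argument "moves" is a list that holds one entry, the list of rows, each a list of 5 numbers: the shift along the world's x, y, z in units of 0.1 m (1.0 is 0.1 m), then the turn about the world's z in units of pi/2 rad (1.0 is pi/2 rad), then the closure, from -1 (fully open) to 1 (shut). A call has 1 to 12 rows; each row is the pose to reach, as a shift and turn from the pose commanded when the call began; what a row does not reach only later rows make up. A row lasts 1/10 s, in which the tool goes at most 50 mm and 8.59 degrees, less where a joint would pass 70% of its speed; a pose out of reach is approached as far as the arm can. A call with a number of a shift or a turn outside -1 to 1 is refused whole. A call with a gripper value outside its range is refused whole. The fingers move at their own pace and stop on an object; "force" is the grip in N (left out, the last holds). Time passes only in rows, so rows that repeat a pose let the fingers close. It gives the time, the measured TCP pose, the force, the opening and the grip force at its end, in the units of the state.
- monitor.state(): the state, without advancing time (a new reading comes with each control period).
- viewer.read_camera(name): name is "side" or "top"; returns a dict with "image" (384x512x3 uint8, red, green, blue), "mtx" (3x3 intrinsics, pixels), "R" (3x3) and "t" (3): a world point X has camera coordinates R X + t. Camera axes: x right, y down, z forward; pixel columns grow to the right and rows downward; lengths in m; the calibration is good to about 2 mm. A picture is of the moment at which its call begins. There is no depth.
- close_job(): hands the job in; it is judged then, once.
The state is a dict: "t": time; "joints": joint angles; "dq": joint speeds; "joint_efforts": joint torques, N m; "position": TCP position; "orientation": TCP orientation; "wrist_force": force on the tool from outside, world axes, zero at the start; "wrist_torque": the same for the moment, N m; "grip_width": opening from 0.0 (shut) to 1.0 (fully open); "gripper_force": force on a finger pad.
Only numpy, scipy, OpenCV 4.12 (cv2) and the standard library are available. Lean on these libraries where they do the work, as an engineer would, in place of code of your own. Each camera call takes 0.05 s, during which the arm holds its last target. There are 200 camera calls.

## Working session

There is one attempt and no reset: what is moved stays moved. The work goes in short steps, Python scripts to look and compute and a tool call to move; the robot and the scene stay as the last step left them, time stands still between calls to the robot, and variables do not carry over. Pictures are saved under pics/ and viewed, at most 10 in all, crops included, and the job is handed in when it is done.

Besides the shell and the picture viewer there is one more tool, called after "Emit:" by a JSON object that holds its "name" and its "arguments", one argument or row to a line. servo_tool: Moves the arm, as the interface text tells. Shifts and turns lie within -1 to 1; 1 stands for 0.1 m of shift or pi/2 rad of turn. Its arguments: {"type":"object","properties":{"moves":{"type":"array","items":{"type":"array","items":{"type":"array","items":{"type":"number"}}}},"force":{"type":"number"}},"required":["moves"]}

```bash
mkdir -p pics; python3 - <<'E'
from workcell import monitor, viewer, manip
import cv2, numpy as np
for n in ("top","side"):
    c=viewer.read_camera(n); cv2.imwrite(f"pics/{n}0.png",cv2.resize(c["image"][:,:,::-1],None,fx=1.5,fy=1.5,interpolation=cv2.INTER_CUBIC))
    print(n,c["mtx"].round(1).tolist(),c["R"].round(3).tolist(),c["t"].round(3).tolist(), (-c["R"].T@c["t"]).round(3))
s=monitor.state();print(s["t"],s["position"],np.round(s["orientation"],3).tolist(),s["grip_width"])
E
```

```text
top [[461.4, 0.0, 259.8], [0.0, 461.4, 182.9], [0.0, 0.0, 1.0]] [[-0.054, -0.999, 0.006], [-0.977, 0.052, -0.206], [0.206, -0.017, -0.978]] [-0.004, 0.557, 1.253] [ 0.286 -0.011  1.341]
side [[451.2, 0.0, 255.7], [0.0, 451.2, 192.0], [0.0, 0.0, 1.0]] [[-0.434, 0.901, -0.008], [0.547, 0.257, -0.797], [-0.715, -0.35, -0.605]] [0.265, -0.229, 1.933] [1.623 0.497 0.989]
0.1 [ 0.14180395 -0.58247479  0.23053846] [[0.972, 0.237, -0.0], [0.237, -0.972, 0.001], [0.0, -0.002, -1.0]] 1.005775693085682
```

View pics/top0.png

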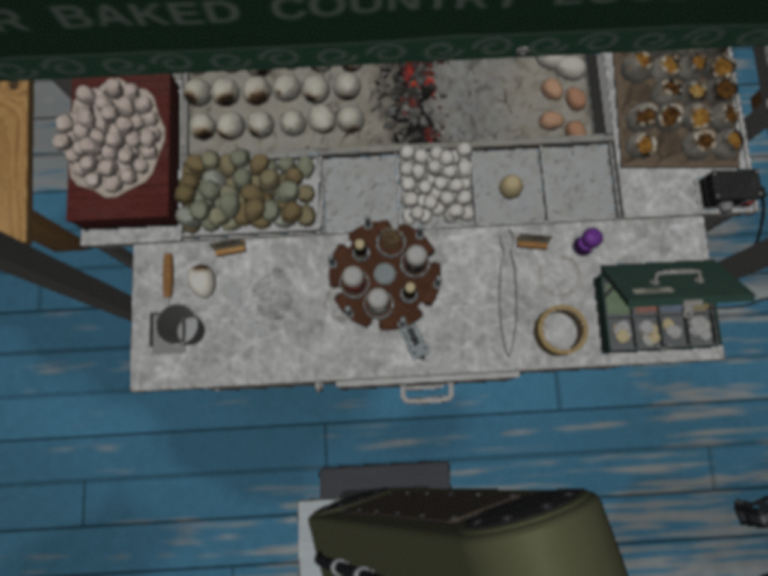

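View pics/side0.png

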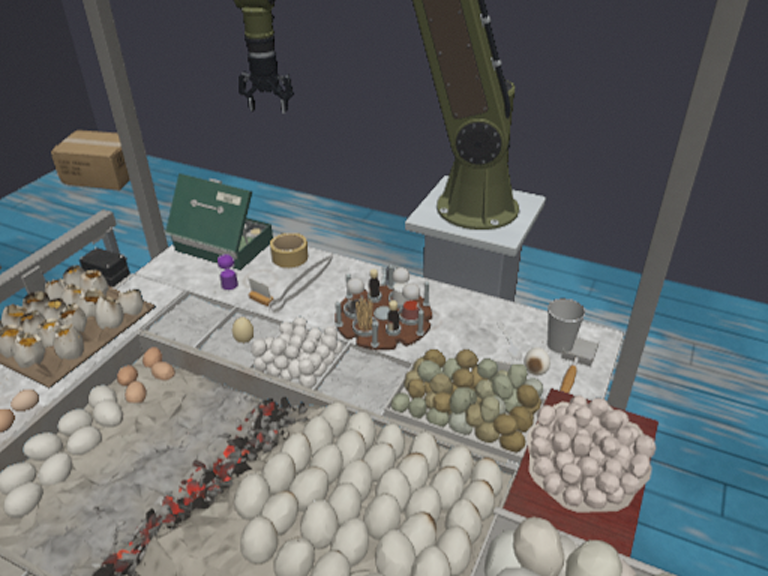

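The top picture shows the carousel at about (385,275) and the bolt arm at (412,340). The brown jar at (390,240) on the far side is the toothpick candidate, and it shows at (362,313) in the side view. Other candidates are the shakers at (416,257), (378,300) and (352,278), and the bottles at (360,246) and (409,290). The purple lookalike is at (588,240). I'll check with one close crop.

```bash
python3 - <<'E'
from workcell import viewer
import cv2, numpy as np
a=viewer.read_camera("top")["image"][140:245,210:305,::-1]
b=viewer.read_camera("side")["image"][170:240,215:300,::-1]
a=cv2.resize(a,None,fx=5,fy=5,interpolation=cv2.INTER_CUBIC); b=cv2.resize(b,None,fx=3.8,fy=3.8,interpolation=cv2.INTER_CUBIC)
o=np.zeros((525,800,3),np.uint8); o[:,:475]=a; o[:b.shape[0],476:476+b.shape[1]]=b[:,:324]
cv2.imwrite("pics/crop0.png",o)
E
```

```text
(no output)
```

View pics/crop0.png

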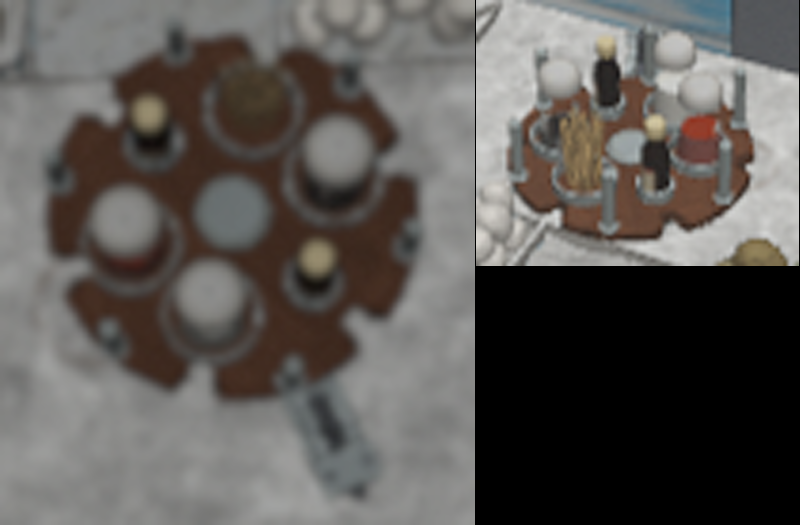

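```bash
cat > h.py <<'E'
from workcell import viewer
import numpy as np
from scipy.optimize import least_squares
def cam(n="top"): return viewer.read_camera(n)
def ray(c,uv,z):
    d=c["R"].T@np.linalg.solve(c["mtx"],[*uv,1]); o=-c["R"].T@c["t"]
    return (o+d*(z-o[2])/d[2])[:2]
def proj(c,X):
    p=c["mtx"]@(c["R"]@np.asarray(X)+c["t"]); return p[:2]/p[2]
def pol(p,c): d=p-c; return np.hypot(*d).round(4), np.degrees(np.arctan2(d[1],d[0])).round(1)
E
python3 - <<'E'
from h import *
import cv2
c=cam(); f=lambda u,v:(210+u/5-.4,140+v/5-.4)
P=np.array([ray(c,f(*p),.0855) for p in [(178,32),(348,67),(410,230),(292,365),(112,328),(57,162)]])
r=least_squares(lambda q:np.hypot(*(P-q).T)-.104,P.mean(0)); C=r.x
print("C",C.round(4),[pol(p,C) for p in P])
for n,u,v,z in [("jar rim",252,85,.094),("disc",232,212,.022),("strap end",355,492,.02),("chan",325,420,.024),("sh",340,147,.1),("sh",127,218,.1),("sh",211,290,.1),("cap",150,112,.1),("cap",318,257,.1)]:
    p=ray(c,f(u,v),z); print(n,p.round(4),pol(p,C))
# notches on platter edge
for u,v in [(268,48),(393,145),(352,320),(203,375),(65,270),(115,105)]: print(pol(ray(c,f(u,v),.022),C))
im=c["image"]; M=np.float32([[1,0,0],[0,1,0]])
x,y=[int(k) for k in f(325,430)]
k=im[y-22:y+22,x-30:x+30,::-1]
cv2.imwrite("pics/bolt.png",cv2.resize(k,None,fx=10,fy=10,interpolation=cv2.INTER_CUBIC)); print(x,y)
for nm,X in [("cup",(190,325,.1)),("tape",(562,330,.048)),("spoonend",(0,0,0)),("tongs",(508,300,.01)),("purple",(588,240,.05)),("counterfront",(415,378,0)),("counterback",(385,228,0)),("trayback",(437,220,0.0)),("greenbox",(605,300,.05))]:
    print(nm,ray(c,(X[0]/1.5,X[1]/1.5),X[2]).round(3))
E
```

```text
C [ 0.562 -0.024] [(np.float64(0.1003), np.float64(14.9)), (np.float64(0.0992), np.float64(-44.0)), (np.float64(0.1003), np.float64(-103.9)), (np.float64(0.1), np.float64(-164.0)), (np.float64(0.0993), np.float64(135.1)), (np.float64(0.1001), np.float64(75.5))]
jar rim [ 0.6235 -0.0381] (np.float64(0.063), np.float64(-12.9))
disc [ 0.5669 -0.0238] (np.float64(0.0049), np.float64(2.6))
strap end [ 0.4004 -0.0853] (np.float64(0.1728), np.float64(-159.2))
chan [ 0.442  -0.0705] (np.float64(0.1287), np.float64(-158.8))
sh [ 0.5839 -0.0846] (np.float64(0.0644), np.float64(-70.2))
sh [0.55   0.0347] (np.float64(0.06), np.float64(101.6))
sh [ 0.5074 -0.0093] (np.float64(0.0565), np.float64(164.9))
cap [0.6093 0.0194] (np.float64(0.0642), np.float64(42.5))
cap [ 0.5227 -0.0687] (np.float64(0.0596), np.float64(-131.4))
(np.float64(0.1064), np.float64(-14.3))
(np.float64(0.1045), np.float64(-67.4))
(np.float64(0.0908), np.float64(-133.6))
(np.float64(0.0927), np.float64(166.3))
(np.float64(0.1019), np.float64(103.9))
(np.float64(0.0982), np.float64(42.0))
274 225
cup [0.473 0.331]
tape [ 0.434 -0.352]
spoonend [1.215 0.77 ]
tongs [ 0.503 -0.263]
purple [ 0.605 -0.42 ]
counterfront [ 0.363 -0.073]
counterback [ 0.664 -0.031]
trayback [ 0.675 -0.136]
greenbox [ 0.487 -0.439]
```

View pics/bolt.png

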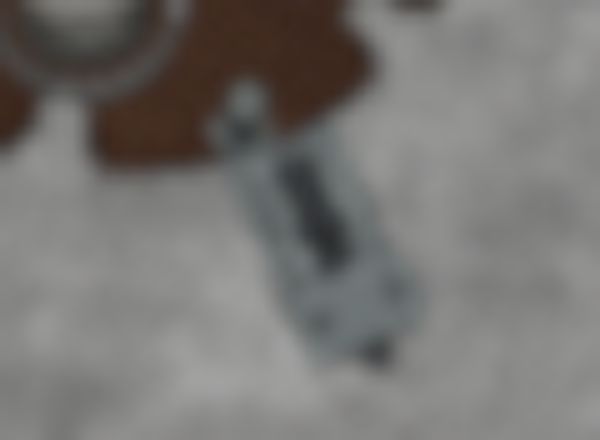

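The crop confirms the open jar of picks at crop (252,108); the shakers are domed and the bottles are dark with cream caps. The bolt crop shows the channel slanting from (240,100) to (370,350). My post picks give a ring slightly too small, so I'll refine the centre by fitting the platter's outline.

```bash
cat >> h.py <<'E'
import cv2
def fit(c):
    im=c["image"]; hsv=cv2.cvtColor(im,cv2.COLOR_RGB2HSV)
    m=((hsv[...,1]>90)&((hsv[...,0]<14)|(hsv[...,0]>170))).astype(np.uint8); w=np.zeros_like(m); w[145:228,212:302]=1; m*=w
    h=cv2.convexHull(max(cv2.findContours(m,0,1)[0],key=cv2.contourArea))
    P=np.array([ray(c,p[0],.020) for p in h])
    r=least_squares(lambda q:np.hypot(*(P-q).T)-.110,P.mean(0),loss="soft_l1",f_scale=.002)
    return r.x,np.round(r.fun*1e3,1),m
def overlay(c,C,front,plat,name,jar,pin=.14):
    S=7;x0,y0=210,140
    im=cv2.resize(c["image"][y0:y0+85*1+25,x0:x0+110,::-1],None,fx=S,fy=S,interpolation=cv2.INTER_CUBIC)[:590]
    def dot(r,a,z,col,k=3):
        a=np.radians(a); u=proj(c,[C[0]+r*np.cos(a),C[1]+r*np.sin(a),z]); u=((u+.5-[x0,y0])*S).astype(int); cv2.circle(im,tuple(map(int,u)),k,col,-1)
    for a in range(0,360,10): dot(.110,a,.022,(255,255,0),2)
    for i in range(6): dot(.104,plat+30+60*i,.0855,(0,0,255)); dot(.104,plat+30+60*i,.022,(0,255,0))
    dot(.062,jar,.094,(255,0,255))
    for r in (.112,.174):
        dd=np.degrees(.018/r)
        for s in(-1,0,1): dot(r,front+s*dd,.024,(0,255,255))
    dot(pin,front,.053,(255,0,0)); dot(pin,front,.026,(255,0,0))
    cv2.imwrite(name,im)
E
python3 - <<'E'
from h import *
c=cam(); C,f,m=fit(c); print(C.round(4),f.ravel())
overlay(c,C,-160,-15,"pics/ov0.png",-15)
E
```

```text
[ 0.5614 -0.0203] [ -0.4  -4.3  -2.1  -0.7  -1.   -3.7  -3.7  -4.2  -6.5  -5.8  -6.   -8.1
 -10.2 -12.9 -10.4 -10.   -7.   -5.5  -5.5  -4.1  -3.4  -3.2  -2.6  -0.5]
```

View pics/ov0.png

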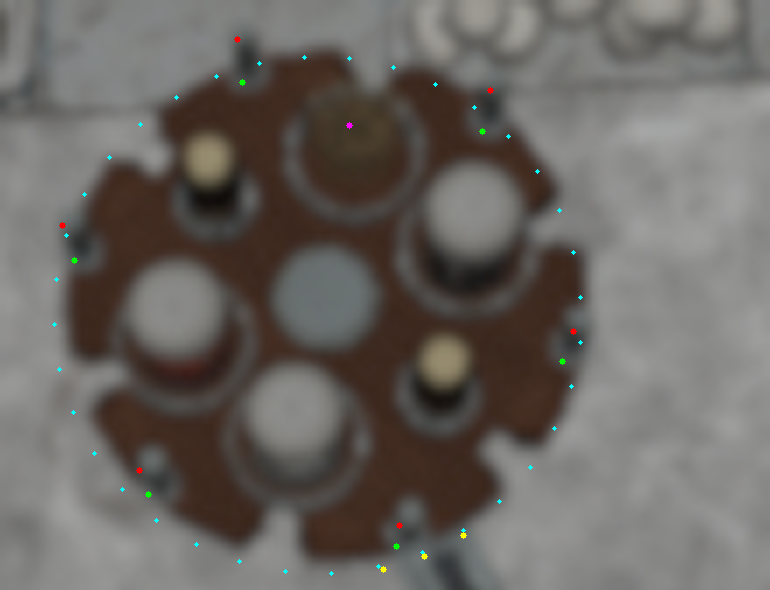

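The overlay shows the modelled rim about 9 px left of and 11 px below the true one, which puts the centre near (0.566, -0.024) and agrees with the hub disc. Next I'll compute the front angle from the channel edges.

```bash
python3 - <<'E'
from h import *
c=cam(); C=np.array([.566,-.024]); g=lambda u,v:(244+u/10-.45,203+v/10-.45)
for n,u,v,z in [("L",235,170,.024),("L",300,335,.026),("R",355,165,.024),("R",420,290,.026),("tip",375,350,.01),("slot",295,170,.024),("slot",330,255,.024)]:
    p=ray(c,g(u,v),z); print(n,p.round(4),pol(p,C))
for a in(-162,-160,-158):
    q=np.radians(a); d=np.array([np.cos(q),np.sin(q)])
    print(a,[(((proj(c,[*(C+r*d),z])-[244,203]+.45)*10).round().tolist()) for r,z in((.14,.053),(.14,.026),(.174,.026),(.112,.024))])
E
```

```text
L [ 0.4548 -0.0496] (np.float64(0.1141), np.float64(-167.0))
L [ 0.4065 -0.0653] (np.float64(0.1647), np.float64(-165.5))
R [ 0.4544 -0.0841] (np.float64(0.1267), np.float64(-151.7))
R [ 0.4175 -0.1002] (np.float64(0.167), np.float64(-152.8))
tip [ 0.4025 -0.0872] (np.float64(0.1753), np.float64(-158.8))
slot [ 0.4539 -0.0668] (np.float64(0.12), np.float64(-159.1))
slot [ 0.429  -0.0753] (np.float64(0.1463), np.float64(-159.5))
-162 [[305.0, 231.0], [301.0, 242.0], [345.0, 354.0], [265.0, 152.0]]
-160 [[321.0, 225.0], [317.0, 236.0], [365.0, 346.0], [278.0, 147.0]]
-158 [[337.0, 218.0], [333.0, 229.0], [384.0, 337.0], [290.0, 142.0]]
```

Emit:
{"name": "servo_tool", "arguments": {
  "moves": [
    [[0.5, 0.5, 0, 0, 1], [1, 1, 0, 0, 1], [1, 1, -0.2, 0, 1], [1, 1, -0.2, 0, 1]]
  ],
  "force": 20
}}

```text
t: 0.75
position: [0.244, -0.4784, 0.2093]
orientation: [[0.97, 0.241, -0.0], [0.241, -0.97, 0.004], [0.001, -0.004, -1.0]]
wrist_force: [-1.7, 0.1, -0.1]
grip_width: 0.328
gripper_force: 0.0
```

```bash
python3 - <<'E'
from workcell import monitor
import numpy as np
s=monitor.state();print(s["t"],s["position"],np.round(s["joints"],1),np.round(s["orientation"],3).tolist())
E
```

```text
0.75 [ 0.24401123 -0.478368    0.20931088] [-6.30e+01  1.20e+01 -1.34e+01  6.48e+01  1.00e-01  1.03e+02] [[0.97, 0.241, -0.0], [0.241, -0.97, 0.004], [0.001, -0.004, -1.0]]
```

Emit:
{"name": "servo_tool", "arguments": {
  "moves": [
    [[0.25, 0.25, 0, 0.095, 1], [0.5, 0.5, 0, 0.19, 1], [0.75, 0.75, 0, 0.285, 1], [1, 1, 0, 0.38, 1], [1, 1, 0, 0.47, 1]]
  ]
}}

```text
t: 1.25
position: [0.3441, -0.3809, 0.2116]
orientation: [[0.551, 0.834, 0.001], [0.834, -0.551, 0.001], [0.001, 0.001, -1.0]]
wrist_force: [-1.2, -0.9, -0.6]
grip_width: -0.002
gripper_force: 0.0
```

Emit:
{"name": "servo_tool", "arguments": {
  "moves": [
    [[0.25, 0.25, 0, 0.095, 1], [0.5, 0.5, 0, 0.19, 1], [0.75, 0.75, 0, 0.285, 1], [1, 1, 0, 0.38, 1], [1, 1, 0, 0.47, 1]]
  ]
}}

```text
t: 1.75
position: [0.4445, -0.281, 0.2115]
orientation: [[-0.154, 0.988, 0.001], [0.988, 0.154, 0.0], [0.0, 0.002, -1.0]]
wrist_force: [-1.2, -0.7, 0.7]
grip_width: 0.005
gripper_force: 0.0
```

Emit:
{"name": "servo_tool", "arguments": {
  "moves": [
    [[0.25, 0.25, 0, 0.095, 1], [0.5, 0.5, 0, 0.19, 1], [0.75, 0.75, 0, 0.285, 1], [1, 1, 0, 0.38, 1], [1, 1, 0, 0.47, 1]]
  ]
}}

```text
t: 2.25
position: [0.5448, -0.1808, 0.2113]
orientation: [[-0.779, 0.627, 0.002], [0.627, 0.779, 0.001], [-0.001, 0.002, -1.0]]
wrist_force: [0.2, -1.1, -0.5]
grip_width: 0.003
gripper_force: 0.0
```

Emit:
{"name": "servo_tool", "arguments": {
  "moves": [
    [[0.1, 0.15, 0, 0.095, 1], [0.2, 0.35, 0, 0.19, 1], [0.3, 0.48, 0, 0.285, 1], [0.3, 0.48, -0.2, 0.38, 1], [0.3, 0.48, -0.4, 0.47, 1], [0.3, 0.48, -0.7, 0.48, 1], [0.3, 0.48, -0.9, 0.48, 1]]
  ]
}}

```text
t: 2.95
position: [0.5714, -0.1353, 0.1197]
orientation: [[-0.998, -0.066, -0.001], [-0.066, 0.998, -0.0], [0.001, 0.0, -1.0]]
wrist_force: [0.4, -0.3, -0.0]
grip_width: -0.0
gripper_force: 0.0
```

Emit:
{"name": "servo_tool", "arguments": {
  "moves": [
    [[0, 0, -0.2, 0, 1], [0, 0, -0.4, 0, 1], [0, 0, -0.56, 0, 1], [0, 0, -0.56, 0, 1]]
  ]
}}

```text
t: 3.35
position: [0.5702, -0.1351, 0.0631]
orientation: [[-0.998, -0.065, -0.004], [-0.065, 0.998, 0.001], [0.004, 0.001, -1.0]]
wrist_force: [0.1, -0.2, 0.2]
grip_width: 0.003
gripper_force: 0.0
```

```bash
python3 - <<'E'
import numpy as np
C=np.array([.566,-.024]); R=.107
P=lambda a:C+R*np.array([np.cos(np.radians(a)),np.sin(np.radians(a))])
for s,e in((-85,-125),(-125,-165),(-165,-205),(-205,-239)):
    n=10 if s!=-85 else 10
    print(s,[[round(float(v)*10,3) for v in (P(s+(e-s)*k/n)-P(s))]+[round((e-s)*k/n/90,3)] for k in range(1,n+1)])
print(P(-85))
E
```

```text
-85 [[-0.075, -0.004, -0.044], [-0.149, -0.003, -0.089], [-0.224, 0.004, -0.133], [-0.297, 0.016, -0.178], [-0.37, 0.032, -0.222], [-0.442, 0.054, -0.267], [-0.511, 0.081, -0.311], [-0.579, 0.113, -0.356], [-0.644, 0.149, -0.4], [-0.707, 0.189, -0.444]]
-125 [[-0.06, 0.045, -0.044], [-0.116, 0.094, -0.089], [-0.169, 0.147, -0.133], [-0.218, 0.203, -0.178], [-0.263, 0.263, -0.222], [-0.303, 0.325, -0.267], [-0.34, 0.391, -0.311], [-0.371, 0.458, -0.356], [-0.398, 0.528, -0.4], [-0.42, 0.6, -0.444]]
-165 [[-0.017, 0.073, -0.044], [-0.028, 0.147, -0.089], [-0.035, 0.221, -0.133], [-0.036, 0.296, -0.178], [-0.032, 0.37, -0.222], [-0.023, 0.444, -0.267], [-0.009, 0.518, -0.311], [0.01, 0.59, -0.356], [0.035, 0.66, -0.4], [0.064, 0.729, -0.444]]
-205 [[0.029, 0.057, -0.038], [0.06, 0.112, -0.076], [0.095, 0.165, -0.113], [0.134, 0.215, -0.151], [0.175, 0.264, -0.189], [0.218, 0.31, -0.227], [0.265, 0.353, -0.264], [0.314, 0.393, -0.302], [0.365, 0.431, -0.34], [0.419, 0.465, -0.378]]
[ 0.57532566 -0.13059283]
```

Emit:
{"name": "servo_tool", "arguments": {
  "moves": [
    [[-0.07, 0.0, 0, -0.04, 1], [-0.14, 0.01, 0, -0.09, 1], [-0.2, 0.02, 0, -0.13, 1], [-0.27, 0.035, 0, -0.18, 1], [-0.33, 0.055, 0, -0.22, 1], [-0.4, 0.08, 0, -0.27, 1], [-0.47, 0.11, 0, -0.31, 1], [-0.53, 0.15, 0, -0.36, 1], [-0.595, 0.19, 0, -0.4, 1], [-0.655, 0.235, 0, -0.444, 1]]
  ]
}}

```text
t: 4.35
position: [0.5073, -0.1122, 0.0667]
orientation: [[-0.805, 0.593, 0.002], [0.593, 0.805, -0.001], [-0.002, 0.0, -1.0]]
wrist_force: [0.3, -0.9, 0.9]
grip_width: -0.001
gripper_force: 0.4
```

Emit:
{"name": "servo_tool", "arguments": {
  "moves": [
    [[-0.06, 0.045, 0, -0.044, 1], [-0.116, 0.094, 0, -0.089, 1], [-0.169, 0.147, 0, -0.133, 1], [-0.218, 0.203, 0, -0.178, 1], [-0.263, 0.263, 0, -0.222, 1], [-0.303, 0.325, 0, -0.267, 1], [-0.34, 0.391, 0, -0.311, 1], [-0.371, 0.458, 0, -0.356, 1], [-0.398, 0.528, 0, -0.4, 1], [-0.42, 0.6, 0, -0.444, 1]]
  ]
}}

```text
t: 5.35
position: [0.4651, -0.0519, 0.0665]
orientation: [[-0.236, 0.972, 0.002], [0.972, 0.236, -0.001], [-0.001, 0.001, -1.0]]
wrist_force: [-0.4, -0.9, 0.4]
grip_width: -0.004
gripper_force: 0.4
```

```bash
python3 - <<'E'
from h import *
c=cam(); overlay(c,np.array([.566,-.024]),-159.3,-75,"pics/ov1.png",-75)
from workcell import monitor
s=monitor.state();print(s["t"],s["position"],np.round(s["joints"],1),pol(s["position"][:2],np.array([.566,-.024])),s["wrist_force"])
E
```

```text
5.4 [ 0.46475129 -0.05088817  0.06642334] [ -6.3  11.7 -34.2  44.    0.   70.2] (np.float64(0.1048), np.float64(-165.1)) [0.06504584 0.16159294 0.78931678]
```

View pics/ov1.png

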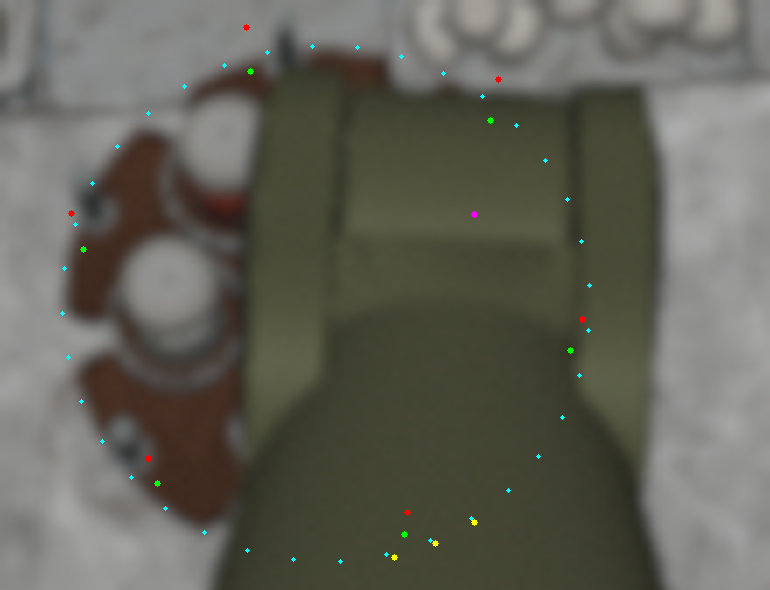

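The arm hides the near half, but the far post has moved to (285,45). That is about 70° of turn, as planned, so I'll carry on.

Emit:
{"name": "servo_tool", "arguments": {
  "moves": [
    [[-0.025, 0.07, 0, -0.044, 1], [-0.045, 0.145, 0, -0.089, 1], [-0.055, 0.22, 0, -0.133, 1], [-0.056, 0.295, 0, -0.178, 1], [-0.052, 0.37, 0, -0.222, 1], [-0.043, 0.444, 0, -0.267, 1], [-0.03, 0.518, 0, -0.311, 1], [-0.01, 0.59, 0, -0.356, 1], [0.015, 0.66, 0, -0.4, 1], [0.045, 0.73, 0, -0.444, 1]]
  ]
}}

```text
t: 6.4
position: [0.4701, 0.0212, 0.0664]
orientation: [[0.442, 0.897, 0.002], [0.897, -0.442, -0.001], [0.0, 0.002, -1.0]]
wrist_force: [-0.5, -1.3, -0.2]
grip_width: -0.002
gripper_force: 0.5
```

Emit:
{"name": "servo_tool", "arguments": {
  "moves": [
    [[0.029, 0.057, 0, -0.038, 1], [0.06, 0.112, 0, -0.076, 1], [0.095, 0.165, 0, -0.113, 1], [0.134, 0.215, 0, -0.151, 1], [0.175, 0.264, 0, -0.189, 1], [0.218, 0.31, 0, -0.227, 1], [0.26, 0.348, 0, -0.26, 1], [0.29, 0.375, 0, -0.285, 1], [0.32, 0.398, 0, -0.31, 1], [0.33, 0.405, 0, -0.315, 1]]
  ]
}}

```text
t: 7.4
position: [0.5031, 0.0619, 0.0662]
orientation: [[0.813, 0.582, 0.002], [0.582, -0.813, 0.0], [0.001, 0.001, -1.0]]
wrist_force: [0.2, 0.0, 0.9]
grip_width: 0.0
gripper_force: 0.6
```

Emit:
{"name": "servo_tool", "arguments": {
  "moves": [
    [[-0.2, 0.1, 0, 0, 1], [-0.4, 0.2, 0.1, 0, 1], [-0.7, 0.4, 0.4, 0, 1], [-0.9, 0.6, 0.7, 0, 1], [-0.9, 0.9, 1, 0, 1]]
  ]
}}

```text
t: 7.9
position: [0.409, 0.1513, 0.1666]
orientation: [[0.813, 0.582, -0.002], [0.582, -0.813, -0.001], [-0.002, -0.0, -1.0]]
wrist_force: [1.2, 0.8, 0.5]
grip_width: 0.001
gripper_force: 0.0
```

```bash
python3 - <<'E'
from h import *
c=cam(); overlay(c,np.array([.566,-.024]),-159.3,-159.3,"pics/ov2.png",-159.3)
E
```

```text
(no output)
```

View pics/ov2.png

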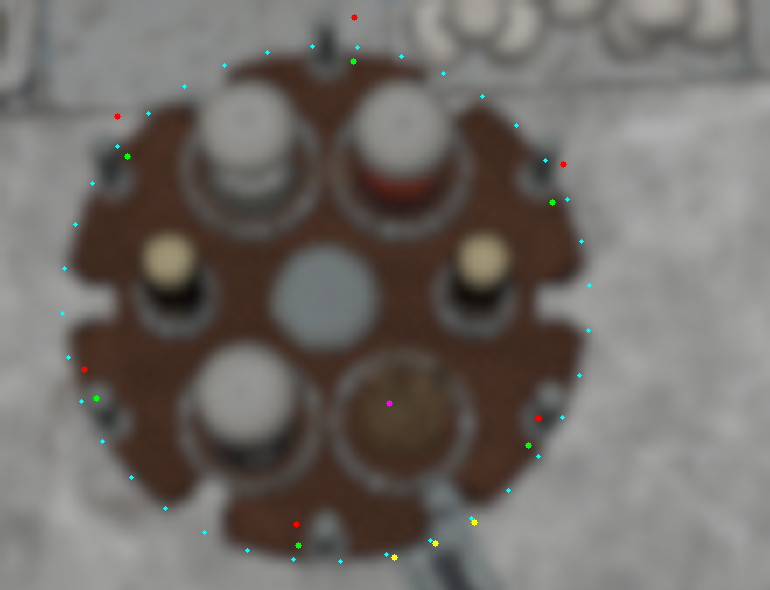

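The picture shows the wells intact and the toothpick jar's well at (403,421). About the hub at (325,298) its station lies at 30.3°, while the channel line lies at 24.2°, so about 6° of turn remains. I'll push the same post slowly by that much.

Emit:
{"name": "servo_tool", "arguments": {
  "moves": [
    [[0.0, -0.3, -0.3, 0, 1], [0.2, -0.5, -0.6, 0, 1], [0.5, -0.7, -0.9, 0, 1], [0.7, -0.85, -1, 0, 1], [0.85, -0.96, -1, 0, 1], [0.85, -0.96, -1, 0, 1]]
  ]
}}

```text
t: 8.55
position: [0.4996, 0.0546, 0.0656]
orientation: [[0.814, 0.581, 0.002], [0.581, -0.814, -0.0], [0.002, 0.001, -1.0]]
wrist_force: [-0.3, -1.6, -0.1]
grip_width: -0.001
gripper_force: 0.0
```

Emit:
{"name": "servo_tool", "arguments": {
  "moves": [
    [[0.03, 0.025, 0, 0, 1], [0.06, 0.05, 0, 0, 1], [0.09, 0.07, 0, -0.01, 1], [0.115, 0.09, 0, -0.02, 1], [0.14, 0.11, 0, -0.03, 1], [0.16, 0.12, 0, -0.04, 1], [0.175, 0.128, 0, -0.05, 1], [0.18, 0.132, 0, -0.05, 1], [0.18, 0.132, 0, -0.05, 1]]
  ]
}}

```text
t: 9.45
position: [0.515, 0.0693, 0.0653]
orientation: [[0.857, 0.516, 0.0], [0.516, -0.857, 0.0], [0.0, -0.0, -1.0]]
wrist_force: [0.3, 0.3, 0.0]
grip_width: -0.001
gripper_force: 0.0
```

Emit:
{"name": "servo_tool", "arguments": {
  "moves": [
    [[-0.2, 0.1, 0, 0, 1], [-0.4, 0.2, 0.1, 0, 1], [-0.7, 0.4, 0.4, 0, 1], [-0.9, 0.6, 0.7, 0, 1], [-1, 0.9, 1, 0, 1]]
  ]
}}

```text
t: 9.95
position: [0.4126, 0.1588, 0.1661]
orientation: [[0.857, 0.515, -0.001], [0.515, -0.857, -0.001], [-0.002, -0.0, -1.0]]
wrist_force: [0.6, -0.1, 0.9]
grip_width: 0.003
gripper_force: 0.0
```

```bash
python3 - <<'E'
from h import *
c=cam(); x0,y0,S=212,142,6.2
im=cv2.resize(c["image"][y0:y0+96,x0:x0+90],None,fx=S,fy=S,interpolation=cv2.INTER_LANCZOS4)[...,::-1]
cv2.imwrite("pics/ov3.png",cv2.convertScaleAbs(im,alpha=1.5)); print(im.shape)
E
```

```text
(595, 558, 3)
```

View pics/ov3.png

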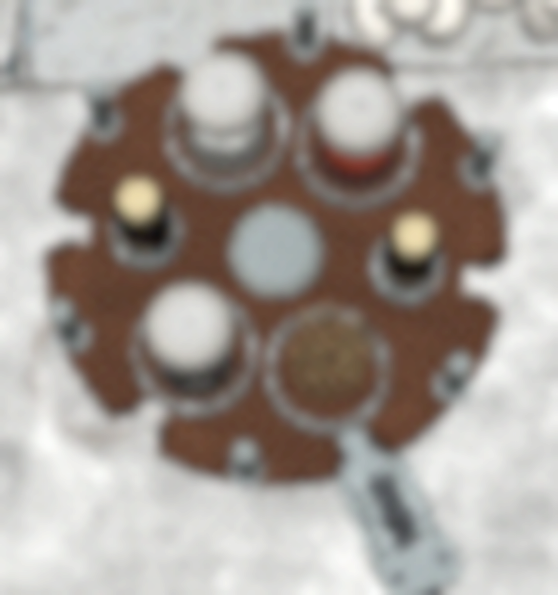

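Everything stands upright. The station is at about 22.3° and the channel at about 24.4°, so the platter is 2° off, within what the mouth centres. Next I'll go to the outer side of the bolt pin.

Emit:
{"name": "servo_tool", "arguments": {
  "moves": [
    [[0, -0.3, 0, 0, 1], [0, -0.7, 0, -0.06, 1], [-0.05, -1, 0, -0.114, 1], [-0.05, -1, 0, -0.114, 1]]
  ]
}}

```text
t: 10.4
position: [0.4091, 0.0567, 0.1653]
orientation: [[0.937, 0.35, -0.0], [0.35, -0.937, -0.001], [-0.001, 0.001, -1.0]]
wrist_force: [-0.3, -0.3, 0.7]
grip_width: 0.001
gripper_force: 0.0
```

Emit:
{"name": "servo_tool", "arguments": {
  "moves": [
    [[0, -0.3, 0, 0, 1], [0, -0.7, 0, 0, 1], [-0.05, -1, 0, 0, 1], [-0.05, -1, 0, 0, 1]]
  ]
}}

```text
t: 10.8
position: [0.4048, -0.0429, 0.1654]
orientation: [[0.936, 0.352, 0.0], [0.352, -0.936, -0.001], [0.0, 0.001, -1.0]]
wrist_force: [0.3, 0.0, 0.2]
grip_width: -0.001
gripper_force: 0.0
```

Emit:
{"name": "servo_tool", "arguments": {
  "moves": [
    [[0, -0.2, 0, 0, 1], [0, -0.4, -0.2, 0, 1], [0, -0.45, -0.5, 0, 1], [0, -0.45, -0.8, 0, 1], [0, -0.45, -0.9, 0, 1], [0, -0.45, -0.9, 0, 1]]
  ]
}}

```text
t: 11.4
position: [0.4038, -0.0848, 0.0743]
orientation: [[0.934, 0.356, -0.003], [0.356, -0.934, 0.001], [-0.002, -0.002, -1.0]]
wrist_force: [0.6, 0.7, -0.0]
grip_width: 0.0
gripper_force: 0.0
```

Emit:
{"name": "servo_tool", "arguments": {
  "moves": [
    [[0, 0, -0.15, 0, 1], [0, 0, -0.33, 0, 1], [0, 0, -0.33, 0, 1], [0.04, 0.015, -0.33, 0, 1], [0.07, 0.027, -0.33, 0, 1], [0.1, 0.038, -0.33, 0, 1], [0.13, 0.049, -0.33, 0, 1], [0.16, 0.06, -0.33, 0, 1], [0.18, 0.068, -0.33, 0, 1], [0.2, 0.076, -0.33, 0, 1], [0.22, 0.083, -0.33, 0, 1], [0.22, 0.083, -0.33, 0, 1]]
  ]
}}

```text
t: 12.6
position: [0.4271, -0.0774, 0.0423]
orientation: [[0.935, 0.355, 0.0], [0.355, -0.935, 0.0], [0.0, -0.0, -1.0]]
wrist_force: [0.6, 0.3, 0.8]
grip_width: -0.0
gripper_force: 0.3
```

```bash
python3 - <<'E'
from h import *
c=cam("side"); x0,y0=205,160
im=cv2.resize(c["image"][y0:y0+75,x0:x0+100],None,fx=7,fy=7,interpolation=cv2.INTER_LANCZOS4)[...,::-1]
cv2.imwrite("pics/s1.png",cv2.convertScaleAbs(im,alpha=1.3))
E
```

```text
(no output)
```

View pics/s1.png

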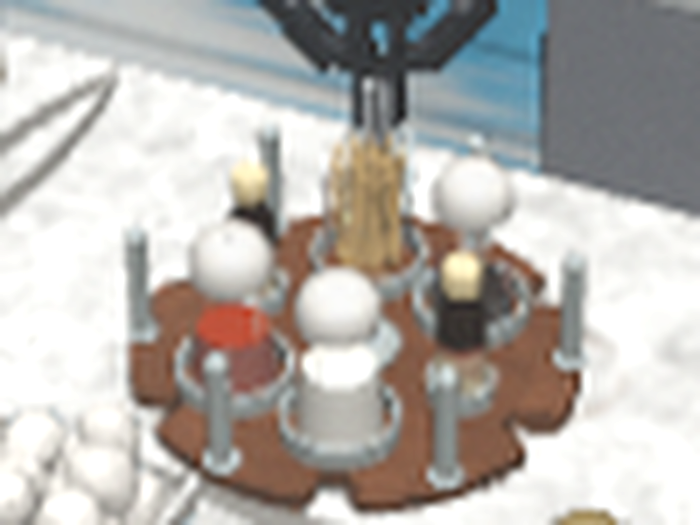

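The picture shows all jars upright, the toothpick jar at (368,205) in line with the fingers at (378,90), and light contact. I'll keep pushing.

Emit:
{"name": "servo_tool", "arguments": {
  "moves": [
    [[0.02, 0.008, 0, 0, 1], [0.04, 0.015, 0, 0, 1], [0.06, 0.023, 0, 0, 1], [0.08, 0.03, 0, 0, 1], [0.09, 0.034, 0, 0, 1], [0.1, 0.038, 0, 0, 1], [0.1, 0.038, 0, 0, 1]]
  ]
}}

```text
t: 13.35
position: [0.437, -0.0736, 0.0423]
orientation: [[0.935, 0.355, 0.0], [0.355, -0.935, 0.0], [0.0, -0.0, -1.0]]
wrist_force: [-1.9, -1.0, 1.1]
grip_width: 0.003
gripper_force: 0.8
```

Emit:
{"name": "servo_tool", "arguments": {
  "moves": [
    [[0.01, 0.004, 0, 0, 1], [0.02, 0.008, 0, 0, 1], [0.03, 0.011, 0, 0, 1], [0.03, 0.011, 0, 0, 1]]
  ]
}}

```text
t: 13.75
position: [0.4401, -0.0724, 0.0423]
orientation: [[0.935, 0.355, 0.0], [0.355, -0.935, 0.0], [0.0, -0.0, -1.0]]
wrist_force: [-1.0, -0.5, 0.4]
grip_width: 0.002
gripper_force: 0.6
```

Emit:
{"name": "servo_tool", "arguments": {
  "moves": [
    [[0.01, 0.004, 0, 0, 1], [0.01, 0.004, 0, 0, 1]]
  ]
}}

```text
t: 13.95
position: [0.4404, -0.0722, 0.0422]
orientation: [[0.935, 0.355, -0.001], [0.355, -0.935, -0.0], [-0.001, -0.0, -1.0]]
wrist_force: [-3.1, -1.2, 0.8]
grip_width: -0.003
gripper_force: 1.8
```

Emit:
{"name": "servo_tool", "arguments": {
  "moves": [
    [[0.01, 0.004, 0, 0, 1], [0.01, 0.004, 0, 0, 1]]
  ]
}}

```text
t: 14.15
position: [0.4406, -0.0722, 0.0421]
orientation: [[0.935, 0.355, -0.002], [0.355, -0.935, -0.001], [-0.003, 0.0, -1.0]]
wrist_force: [-6.1, -2.3, 2.3]
grip_width: -0.0
gripper_force: 3.3
```

The bolt is against its stop: the force has risen to 6.5 N with no further travel, at r = 0.134 m against 0.135 m predicted. Now I'll move clear and take one last look.

Emit:
{"name": "servo_tool", "arguments": {
  "moves": [
    [[-0.1, -0.04, 0, 0, 1], [-0.3, -0.115, 0, 0, 1], [-0.3, -0.115, 0.3, 0, 1], [-0.3, -0.115, 0.7, 0, 1], [-0.3, -0.115, 1, 0, 1]]
  ]
}}

```text
t: 14.65
position: [0.4125, -0.0834, 0.1444]
orientation: [[0.935, 0.355, 0.003], [0.355, -0.935, 0.0], [0.003, 0.001, -1.0]]
wrist_force: [0.5, 0.0, -0.2]
grip_width: -0.001
gripper_force: 0.0
```

Emit:
{"name": "servo_tool", "arguments": {
  "moves": [
    [[0, -0.4, 0.2, 0, 1], [-0.1, -0.8, 0.4, 0, 1], [-0.1, -1, 0.5, 0, 1], [-0.1, -1, 0.5, 0, 1]]
  ]
}}

```text
t: 15.05
position: [0.4035, -0.1859, 0.1942]
orientation: [[0.936, 0.352, 0.005], [0.352, -0.936, -0.002], [0.004, 0.004, -1.0]]
wrist_force: [-0.2, -0.2, 0.2]
grip_width: -0.0
gripper_force: 0.0
```

Emit:
{"name": "servo_tool", "arguments": {
  "moves": [
    [[0, -0.4, 0, 0, 1], [-0.2, -0.8, 0, 0, 1], [-0.2, -1, 0, 0, 1], [-0.2, -1, 0, 0, 1]]
  ]
}}

```text
t: 15.45
position: [0.3819, -0.2844, 0.1917]
orientation: [[0.936, 0.353, 0.001], [0.353, -0.936, 0.0], [0.001, 0.0, -1.0]]
wrist_force: [0.3, 0.7, -0.4]
grip_width: 0.0
gripper_force: 0.0
```

```bash
python3 - <<'E'
from h import *
c=cam(); x0,y0,S=212,142,6.2
im=cv2.resize(c["image"][y0:y0+96,x0:x0+90],None,fx=S,fy=S,interpolation=cv2.INTER_LANCZOS4)[...,::-1]
cv2.imwrite("pics/ov4.png",cv2.convertScaleAbs(im,alpha=1.5))
E
```

```text
(no output)
```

View pics/ov4.png

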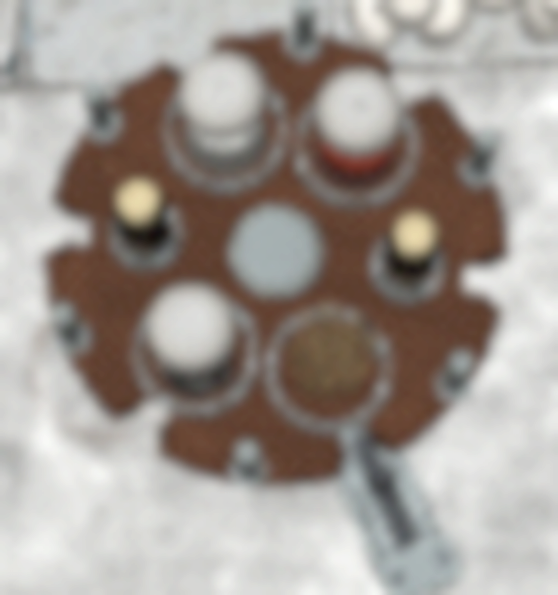

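The last picture shows the toothpick jar at (327,360) in line with the channel. The pin has moved inward, with the slot now dark from (370,465) to (405,540). All jars are upright and the arm is clear, so I'm handing in.

```bash
python3 -c "
from workcell import close_job
print(close_job())"
```

```text
the job is handed in; nothing more can be done
None
```

The toothpick jar stands at the front with the bolt pushed home against its stop, all six jars and bottles are upright, the arm is clear, and the job is handed in at about 15.5 s; no verdict came back.

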